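# Move a charged battery pack from its charger to the test analyser

## Robot

A 6-joint arm with a two-finger parallel gripper is mounted at the origin on the work surface. World frame = base frame: x ahead of the robot, y to its left, z up, the work surface at z = 0. Lengths are in mm, angles in rad, forces in N, time in s.
With the tool pointing down it reaches from about 350 to 875 mm from the base axis. Payload 4.2 kg.
Tool frame: the origin (TCP) lies midway between the tips of the shut fingers; the grasp point (between the pads) lies 19 mm behind it; y points along the fingers, x is the direction in which the jaws open and shut, and the axes are right-handed (so a half turn about y gives the same grasp; the last joint's range is limited). The gripper opens to 85 mm and grips with 20 to 120 N. Pads are 22 mm wide; open, the fingers measure 114 mm over their backs; the gripper's body (76 mm by 85 mm) begins 54 mm behind the grasp point. The pads swing forward as they close: fully open they stand 13 mm farther back than shut.
Start: joints at [-1.066, 0.385, 0.008, 0, -1.194, -0.259], TCP at [152.1, -606.189, 231.312] pointing down, gripper open.
Joint ranges: [-3.14, 3.14], [-1.21, 2.06], [-1.07, 1.41], [-3.16, 2.05], [-2.99, -0.16], [-3.1, 3.1]. Speed limits (rad/s): [2.79, 2.79, 3.14, 3.14, 3.14, 3.14].

## Interface

Orientations are given as a unit quaternion [x, y, z, w].
In Python, from bench import read_state, get_image, job_done gives the robot as it stands.
- The arm moves only by the tool play_rows, never from a script. Its argument "series" is a list of rows, each a list of 7 numbers: the shift along the tool's x, y, z in m, then the turn, a rotation vector about the tool's x, y, z in rad, then the finger opening in m, from 0 to 0.0854. In form: [[x, y, z, wx, wy, wz, claw], ...]. A call has 1 to 10 rows; each row shifts and turns the pose as measured when the row begins, along the tool's axes as they then stand; what a row does not reach is not made up. A row lasts 1/10 s, in which the tool goes at most 50 mm and 8.59 degrees, less where a joint would pass 70% of its speed; a pose out of reach is approached as far as the arm can. A call with a gripper value outside its range is refused whole. The fingers move at their own pace and stop on an object; the grip force is fixed at half the most. Time passes only in rows, so rows that do not move let the fingers close. It gives the time, the measured TCP pose, the force and the opening at its end, in the units of the state.
- read_state(): the state, without advancing time (a new reading comes with each control period).
- get_image(name): name is "scene" or "top"; returns a dict with "color" (400x640x3 uint8, red, green, blue), "intrinsics" (3x3 intrinsics, pixels), "origin" and "orientation" of the camera in the world. Camera axes: x right, y down, z forward; pixel columns grow to the right and rows downward; lengths in mm; the calibration is good to about 2 mm. A picture is of the moment at which its call begins. There is no depth.
- job_done(): hands the job in, once; it reports no verdict.
The state is a dict: "clock": time; "joints": joint angles; "joint_vel": joint speeds; "joint_efforts": joint torques, N m; "position": TCP position; "ee_rot": TCP orientation; "contact_force": force on the tool from outside, world axes, zero at the start; "wrist_torque": the same for the moment, N m; "gripper_width": finger opening in mm.
Only numpy, scipy, OpenCV 4.12 (cv2) and the standard library are available. Lean on these libraries where they do the work, as an engineer would, in place of code of your own. Each camera call takes 0.05 s, during which the arm holds its last target. There are 200 camera calls.

## Task

The charged battery pack is latched in the charger: press the charger's orange tab to let it go, slide the pack out, and slide it into the dovetail on the test analyser until the catch there clicks up behind it and holds it. Work by feel: press the tab and push or pull the pack gently, never force it against the catch, the rails or the end wall, and leave the pack latched and everything else on the table where it is.

Things in the scene. Friction and masses are not known exactly. Their poses are not given: they have to be found in the camera images.
- pack: Blue battery pack with black grip ribs, 0.36 to 0.54 kg: 80 mm long (x; +x is the leading end, with two brass contacts), 46 mm high, the blue body (z 9 to 46 mm) 56 mm wide (y): grip it by its flat sides. Origin: centre of the underside. At the start it is latched in the charger.
- pack_foot (a point): Bottom of the pack's leading end, 40 mm ahead (+x) of its origin. The lowest 9 mm of the pack is a black dovetail foot along its whole length, 44 mm wide at the bottom and 28 mm at the top, with a 4 mm chamfer at this end.
- charger: Black desk charger, fixed, 190 mm (x) by 110 mm (y), origin at the centre of its underside. A pack slides in along its +x; the open end with the orange tab is at -x. On top a grey dovetail slide, 64 mm wide: channel floor at z = 46 mm, rail tops at 54 mm. A console behind it rises to 68 mm.
- charger_seat (a point): Where the origin of a latched pack is, (-45, 0, 46) mm in the charger; the axes agree. A sprung ejector pushes it towards -x with 7 N. With the catch pressed, the pack jumps 10 to 18 mm that way by itself and then lies over the catch, which cannot hold it any more; then draw it out along -x (3 to 12 N; over 60 N is forcing it): it is clear of the rails and catch after 105 mm.
- charger_tab (a point): Centre of the upper face of the charger's orange release tab, 26 mm (y) by 30 mm (x), at (-116, 0, 45) mm in the charger, 31 mm in front of the latched pack's rear end. Press it straight down; more than 30 N is too much.
- charger_catch (a joint): How far the charger's catch is pressed down, in m: 0 up, 0.0065 fully down (hard stop). The pack comes free at about 0.0045, which takes 5 to 10 N.
- analyser: Portable test analyser, fixed, white with a blue band, 250 mm (x) by 170 mm (y), origin at the centre of its underside; the pack slides in along its +x. On top near its -x end a grey cradle with the same kind of dovetail slide, open at -x, an orange tab reaching out over the front. From x = -12 mm on, a console with a screen rises to z = 112 mm.
- analyser_seat (a point): Nominal place of a latched pack's origin, (-75, 0, 66) mm in the analyser; the axes agree. The cradle is screwed down through long slots, so the true seat (and mouth) lies up to 10 mm nearer or farther along x, different each time and not measured: feel for it. 2 mm beyond the seat is a hard end wall; more than 35 N on the pack is forcing it.
- analyser_mouth (a point): Nominal mouth of the cradle's slide, on the channel floor 52 mm before the seat. Floor z = 66 mm, rail tops 74 mm. From 52 to 40 mm before the seat the rails flare by 4 mm to each side and the floor is bevelled by 4 mm; inside, the foot has 1.2 mm of play to each side and 1.3 mm upwards. The orange tab, 26 mm wide, lies 1 mm below floor level and ends 85 mm before the seat.
- analyser_catch (a joint): How far the analyser's catch is pressed down, in m: 0 up, also once a pack is latched; 0.003 to 0.005 while a pack lies over it. Its ramp, 4.5 mm high, stands 55 to 40 mm before the seat (2 to 6 N to ride over); the last 12 mm press in an ejector (4 to 7 N). Home, it snaps up behind the pack; short of that the ejector pushes the pack out. The push needed is 8 to 20 N.
- tube_rack: Bystander, to be left alone: white rack block 60 x 52 mm with four green-capped tubes, 106 mm high, between charger and analyser. Origin: centre of its underside.
- sanitiser: Bystander, to be left alone: white pump bottle, 82 mm across, 205 mm high, at the right. Origin: centre of its underside.
- scanner: Bystander, to be left alone: grey hand scanner lying on its side, 170 x 64 x 40 mm, front left. Origin: centre of its underside.
- dish: Bystander, to be left alone: shallow steel dish with three tubes in it, 200 x 90 x 28 mm, front right. Origin: centre of its underside.

How it is judged (in metres and radians):
On the way, in this order (a step that is already met when the one before it is completed fails the run):
1. the charger's catch is pressed down (4 mm or more) (value of joint charger_catch above 0.004 m).
2. the pack is out of the charger (its origin 90 mm or more before the latched place) (x of pack in the frame of charger below -0.135 m), for 0.1 s.
At the end, for the whole second after the job is handed in: The pack rests in the analyser's dovetail, home and latched: its origin within 12.5 mm of (-75, 0, 66) mm along x and 3 mm across and in height, its x axis within 0.06 rad of the analyser's, the analyser's catch sprung up behind it (joint below 1.5 mm), at rest (x of pack in the frame of analyser between -0.0875 and -0.0625 m and y of pack in the frame of analyser between -0.003 and 0.003 m and z of pack in the frame of analyser between 0.063 and 0.069 m and angle between the x axis of pack and the x axis of analyser, either way round below 0.06 rad and value of joint analyser_catch below 0.0015 m and linear speed of pack below 0.01 m/s); the robot touches nothing.
It fails at once if the charger is pressed by the fingers with more than 30 N (contact force between the fingers and charger above 30 N).
It fails at once if the pack is forced against the charger with more than 60 N (contact force between pack and charger above 60 N).
It fails at once if the pack is forced against the analyser with more than 35 N (contact force between pack and analyser above 35 N).
It fails at once if something else on the table is moved by more than 20 mm (distance of any of tube_rack, sanitiser, scanner, dish from where it was at the start of the episode above 0.02 m).
It also fails if it takes over 69 s, if anything falls off the work surface, if the arm or the gripper's body presses on something with over 40 N, if the wrist force passes 120 N, or if a joint passes its speed limit or range.

## Working session

There is one attempt and no reset: what is moved stays moved. The work goes in short steps, Python scripts to look and compute and a tool call to move; the robot and the scene stay as the last step left them, time stands still between calls to the robot, and variables do not carry over. Pictures are saved under pics/ and viewed, about 8 in all and at most 12, crops included, and the job is handed in when it is done.

Besides the shell and the picture viewer there is one more tool, called after "Request:" as name(argument=value, ...) on one line, values as JSON. play_rows: Moves the arm, as the interface text tells. Its arguments: {"type":"object","properties":{"series":{"type":"array","items":{"type":"array","items":{"type":"number"}}}},"required":["series"]}

```bash
mkdir -p pics; ls; python3 - <<'E'
from bench import *
import cv2,json
s=read_state();print(s)
for n in("top","scene"):
    d=get_image(n);cv2.imwrite(f"pics/{n}0.png",d["color"][:,:,::-1]);print(n,d["intrinsics"],d["origin"],d["orientation"])
E
```

```text
pics
{'clock': 0.0, 'joints': array([-1.06638401e+00,  3.85558752e-01,  6.63007184e-03, -4.89577279e-04,
       -1.19400533e+00, -2.58573327e-01]), 'joint_vel': array([ 6.59507242e-04,  5.16350803e-04, -5.40597191e-06,  2.34763052e-04,
       -2.34395061e-03, -2.66123511e-04]), 'joint_efforts': array([-2.58975870e-04, -3.92289162e+01,  1.88401669e+01,  4.18628186e+00,
       -4.50529173e-03,  8.18956039e-06]), 'position': array([ 151.96439924, -605.64292578,  230.22332165]), 'ee_rot': array([ 0.43434071,  0.5579379 , -0.55704797, -0.43560419]), 'contact_force': array([-0.07486352,  0.67941434, -0.16987931]), 'wrist_torque': array([-0.01597257,  0.01578862, -0.02993099]), 'gripper_width': 85.60771191955014}
top [[422.30558483   0.         317.25272753]
 [  0.         422.30558483 198.17344017]
 [  0.           0.           1.        ]] [ 432.04013745  -60.9254128  1433.01644572] [-0.69865488  0.71496061 -0.01114453  0.02425856]
scene [[482.62889714   0.         318.97579277]
 [  0.         482.62889714 202.37926367]
 [  0.           0.           1.        ]] [1689.43595792   37.23826411 1231.12520948] [ 0.63078213  0.67546463 -0.28342243 -0.25599446]
```

View pics/top0.png

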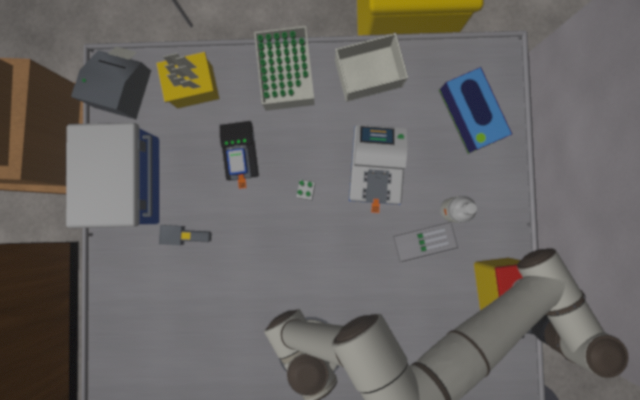

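View pics/scene0.png

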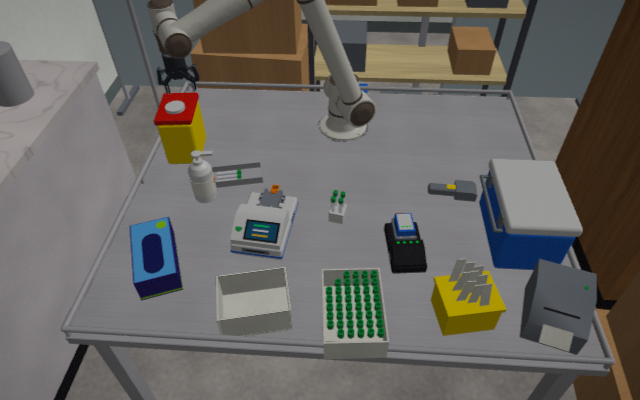

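The top view shows the charger at (238,152) with its orange tab at (241,182). The analyser is at (378,165) with its tab at (375,206). The rack is at (305,189), the sanitiser at (459,208), and both slides open towards the robot. The scene view agrees. Next I'll make enlarged crops with a grid of pixel positions.

```bash
cat > h.py <<'E'
import numpy as np,cv2
from bench import *
from scipy.spatial.transform import Rotation as R
def cam(n):
    d=get_image(n); return d
def ray(d,uv,z):
    uv=np.atleast_2d(np.asarray(uv,float)); K=np.array(d["intrinsics"])
    r=np.c_[uv,np.ones(len(uv))]@np.linalg.inv(K).T@R.from_quat(d["orientation"]).as_matrix().T
    o=np.array(d["origin"]); return o+r*((z-o[2])/r[:,2])[:,None]
def proj(d,P):
    p=(np.atleast_2d(P)-d["origin"])@R.from_quat(d["orientation"]).as_matrix()
    q=p@np.array(d["intrinsics"]).T; return q[:,:2]/q[:,2:]
def hsv(d): return cv2.cvtColor(d["color"],cv2.COLOR_RGB2HSV)
E
python3 - <<'E'
from h import *
d=cam("top");c=d["color"][:,:,::-1]
a=cv2.resize(c[115:195,205:275],None,fx=5.5,fy=5.5,interpolation=cv2.INTER_CUBIC)
b=cv2.resize(c[115:220,335:425],None,fx=4.2,fy=4.2,interpolation=cv2.INTER_CUBIC)
b=b[:440]
m=np.zeros((441,a.shape[1]+b.shape[1],3),np.uint8);m[:a.shape[0],:a.shape[1]]=a[:441];m[:b.shape[0],a.shape[1]:]=b
cv2.imwrite("pics/crop1.png",m)
H=hsv(d)
print(ray(d,[[241,182]],45),ray(d,[[375,206]],65))
def blobs(mask,amin=15):
    n,l,s,ce=cv2.connectedComponentsWithStats(mask.astype(np.uint8))
    return [(s[i].tolist(),ce[i].round(2).tolist(),[np.round(v,1) for v in cv2.minAreaRect(np.argwhere(l==i)[:,::-1].astype(np.float32))]) for i in range(1,n) if s[i,4]>=amin]
roi=np.zeros(H.shape[:2],bool);roi[115:225,205:430]=1
print("orange",blobs(((H[...,0]<14)&(H[...,1]>130)&(H[...,2]>90)&roi)))
print("blue",blobs(((H[...,0]>100)&(H[...,0]<125)&(H[...,1]>110)&(H[...,2]>60)&roi)))
print("black",blobs(((H[...,2]<60)&roi),60))
print("white",blobs(((H[...,2]>185)&roi),100))
E
```

```text
[[561.41795438 215.14246052  45.        ]] [[ 471.17437537 -222.4019164    65.        ]]
orange [([238, 175, 8, 13, 78], [241.38, 181.23], [array([241.2, 181. ]), array([12.5,  6.4]), np.float64(80.5)]), ([372, 199, 7, 13, 80], [375.15, 205.62], [array([375., 205.]), array([12.,  6.]), np.float64(90.0)])]
blue [([363, 129, 7, 11, 59], [365.47, 134.25], [array([366., 134.]), array([ 6., 10.]), np.float64(0.0)]), ([387, 131, 5, 11, 35], [388.91, 136.03], [array([389.1, 136.1]), array([ 3.8, 10.4]), np.float64(9.5)]), ([227, 149, 20, 26, 88], [237.1, 165.47], [array([236.2, 161.9]), array([24. , 18.4]), np.float64(82.4)])]
black [([220, 122, 38, 58, 955], [239.47, 142.12], [array([238.4, 150.2]), array([55. , 32.6]), np.float64(82.4)])]
white []
```

View pics/crop1.png

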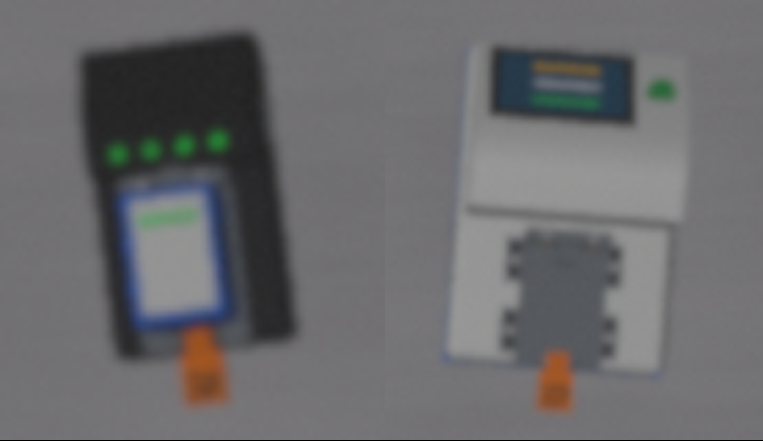

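The crop shows the latched pack (a blue rim round a white label) just behind the charger's orange tab. On the analyser it shows the grey cradle with its tab, and both are tilted by a few degrees. Next I'll fit edges for sub-pixel poses.

```bash
python3 - <<'E'
from h import *
d=cam("top")
def lsd(x0,y0,x1,y1,z,ml):
    g=cv2.resize(cv2.cvtColor(d["color"][y0:y1,x0:x1],cv2.COLOR_RGB2GRAY),None,fx=4,fy=4,interpolation=cv2.INTER_CUBIC)
    L=cv2.createLineSegmentDetector(0).detect(g)[0][:,0]
    for l in L:
        p=(l.reshape(2,2)+.5)/4-.5+[x0,y0]; w=ray(d,p,z)[:,:2]; v=w[1]-w[0];n=np.hypot(*v)
        if n>ml: print(p.round(1).tolist(),w.round(1).tolist(),"len",n.round(1),"ang",np.degrees(np.arctan2(v[1],v[0])).round(1)%180)
print("charger z=92");lsd(205,115,275,195,92,35)
print("analyser z=74");lsd(335,115,425,220,74,30)
H=hsv(d)
def quad(mask,z,roi):
    x0,y0,x1,y1=roi
    m=cv2.resize(mask[y0:y1,x0:x1].astype(np.float32),None,fx=6,fy=6,interpolation=cv2.INTER_LINEAR)>.5
    m=cv2.morphologyEx(m.astype(np.uint8),cv2.MORPH_CLOSE,np.ones((13,13)))
    c=max(cv2.findContours(m,0,2)[0],key=cv2.contourArea)
    r=cv2.minAreaRect(c); b=(cv2.boxPoints(r)+.5)/6-.5+[x0,y0]
    w=ray(d,b,z)[:,:2]; e=[np.hypot(*(w[i]-w[(i+1)%4])).round(1) for i in range(4)]
    v=w[1]-w[0]; print(w.mean(0).round(1),e,np.degrees(np.arctan2(v[1],v[0])).round(2),b.mean(0).round(2))
lab=((H[...,2]>130)&(H[...,1]<60))|((H[...,0]>100)&(H[...,0]<125)&(H[...,1]>110)&(H[...,2]>60))
print("pack");quad(lab,92,(222,140,256,182))
for z,roi in((45,(230,168,255,195)),(65,(365,192,385,216))):
    quad((H[...,0]<16)&(H[...,1]>110)&(H[...,2]>80),z,roi)
s=cam("scene");Hs=hsv(s)
n,l,st,ce=cv2.connectedComponentsWithStats(((Hs[...,0]<16)&(Hs[...,1]>150)&(Hs[...,2]>120)).astype(np.uint8))
for i in range(1,n):
    if 180<ce[i][1]<260 and 15<st[i,4]<300: print("scene orange",st[i],ce[i].round(1),ray(s,ce[i],65).round(1))
E
```

```text
charger z=92
[[244.6, 170.2], [242.0, 148.9]] [[594.7, 193.7], [663.6, 201.2]] len 69.3 ang 6.2
[[231.0, 172.3], [243.8, 170.7]] [[588.8, 237.6], [593.1, 196.3]] len 41.5 ang 95.9
[[227.0, 150.6], [229.8, 172.8]] [[659.3, 249.5], [587.5, 241.2]] len 72.2 ang 6.599999999999994
[[251.4, 121.1], [258.6, 174.9]] [[753.0, 169.4], [578.6, 149.1]] len 175.6 ang 6.699999999999989
[[219.8, 124.3], [249.8, 120.3]] [[745.1, 271.7], [755.7, 174.5]] len 97.7 ang 96.3
[[225.7, 179.0], [218.3, 125.5]] [[567.8, 254.8], [741.5, 276.6]] len 175.1 ang 7.2
[[240.5, 149.2], [229.1, 150.7]] [[662.7, 206.1], [658.6, 242.7]] len 36.8 ang 96.3
analyser z=74
[[393.9, 127.9], [394.0, 144.2]] [[722.4, -289.7], [669.4, -288.4]] len 53.0 ang 178.6
[[393.6, 144.4], [360.1, 141.9]] [[668.5, -287.1], [679.5, -179.3]] len 108.3 ang 84.1
[[359.5, 141.4], [359.9, 126.0]] [[681.4, -177.5], [731.4, -180.0]] len 50.1 ang 177.2
[[361.0, 125.7], [392.9, 128.1]] [[732.5, -183.7], [722.0, -286.6]] len 103.4 ang 84.1
[[370.7, 135.3], [384.2, 136.4]] [[700.2, -214.2], [695.5, -257.5]] len 43.6 ang 83.9
[[359.2, 163.9], [370.4, 164.2]] [[608.2, -174.3], [606.1, -210.5]] len 36.3 ang 86.7
[[373.2, 164.9], [383.2, 165.1]] [[603.8, -219.5], [602.2, -251.7]] len 32.2 ang 87.1
[[363.9, 166.2], [354.5, 165.8]] [[600.3, -189.2], [602.3, -159.0]] len 30.3 ang 86.1
[[351.5, 169.2], [350.8, 180.7]] [[591.5, -149.3], [554.2, -146.0]] len 37.5 ang 175.0
pack
[623.9 220.4] [np.float64(61.8), np.float64(82.8), np.float64(61.6), np.float64(82.9)] -84.32 [236.17 161.35]
[564.7 213.4] [np.float64(26.0), np.float64(42.6), np.float64(26.0), np.float64(42.6)] -91.41 [241.5 181. ]
[ 472.8 -224.1] [np.float64(25.3), np.float64(44.7), np.float64(25.2), np.float64(44.7)] -91.35 [375.5 205.5]
```

```bash
cat >> h.py <<'E'
def edge(d,p0,p1,z,half=3,n=60,name=""):
    g=cv2.cvtColor(d["color"],cv2.COLOR_RGB2GRAY).astype(np.float32)
    p0,p1=np.array(p0,float),np.array(p1,float);t=(p1-p0)/np.linalg.norm(p1-p0);nn=np.array([-t[1],t[0]])
    s=np.arange(-half,half+.01,.1);pts=[]
    for k in np.linspace(0,1,n):
        q=p0+k*(p1-p0)+s[:,None]*nn
        v=cv2.remap(g,q[:,0].astype(np.float32)[None],q[:,1].astype(np.float32)[None],cv2.INTER_CUBIC)[0]
        gr=abs(np.gradient(cv2.GaussianBlur(v[None],(0,0),4)[0])); w=gr**4*(gr>gr.max()*.5)
        pts.append(p0+k*(p1-p0)+nn*(w*s).sum()/w.sum())
    W=ray(d,pts,z)[:,:2]
    vx,vy,x,y=cv2.fitLine(W.astype(np.float32),cv2.DIST_WELSCH,0,.01,.01).ravel()
    r=np.abs((W-[x,y])@[-vy,vx]); a=np.degrees(np.arctan2(vy,vx))%180
    print(name,"mid",np.round([x,y],1),"ang",a.round(2),"res",np.median(r).round(2)); return np.array([x,y]),a
E
python3 - <<'E'
from h import *
d=cam("top")
c=lambda x,y:(335+(x-385)/4.2,115+y/4.2)
for n,a,b,z in [("front",c(450,357),c(535,364),40),("front2",c(575,367),c(655,373),40),("deckL",c(447,345),c(465,220),60),("deckR",c(661,365),c(671,232),60),
 ("cradL",c(515,355),c(520,245),74),("cradR",c(602,360),c(608,245),74),("consTop",c(480,42),c(680,58),112),("consL",c(468,190),c(474,60),112),("consR",c(684,205),c(687,80),112),
 ("scrB",c(498,112),c(628,122),105),("scrL",c(493,105),c(494,55),105),("scrR",c(634,115),c(634,70),105),("tabL",c(541,365),c(538,405),65),("tabR",c(570,370),c(573,405),65),("tabF",c(542,408),c(570,410),65)]:
    edge(d,a,b,z,name=n)
e=lambda x,y:(205+x/5.5,115+y/5.5)
for n,a,b,z in [("packL",e(120,200),e(133,320),92),("packR",e(217,190),e(232,310),92),("packB",e(138,330),e(182,325),92),("packT",e(125,190),e(208,182),92),
 ("chR",e(260,50),e(295,330),60),("chTop",e(90,50),e(245,34),68),("ctabL",e(184,350),e(187,398),45),("ctabR",e(216,345),e(225,395),45),("ctabF",e(190,404),e(226,401),45),
 ]: edge(d,a,b,z,name=n)
E
```

```text
front mid [ 491.5 -176.9] ang 77.95 res 1.13
front2 mid [ 481.3 -276.7] ang 90.5 res 0.94
deckL mid [ 549.9 -146.1] ang 173.83 res 0.15
deckR mid [ 534.2 -308.4] ang 173.91 res 0.17
cradL mid [ 532.9 -191.5] ang 179.0 res 2.25
cradR mid [ 532.1 -269.5] ang 174.98 res 0.33
consTop mid [ 717.3 -250.4] ang 84.73 res 0.48
consL mid [ 661.2 -155.8] ang 172.32 res 1.05
consR mid [ 646.  -320.9] ang 176.78 res 0.86
scrB mid [ 668.4 -231. ] ang 84.14 res 0.18
scrL mid [ 700.3 -176.3] ang 177.74 res 0.08
scrR mid [ 688.6 -283.6] ang 178.29 res 0.05
tabL mid [ 467.5 -211.5] ang 177.36 res 0.4
tabR mid [ 466.5 -233.2] ang 176.94 res 0.25
tabF mid [ 453.  -224.1] ang 86.48 res 0.23
packL mid [629.3 245.9] ang 6.28 res 0.07
packR mid [623.  195.4] ang 6.4 res 0.1
packB mid [588.1 228.3] ang 94.77 res 0.05
packT mid [660.9 224.2] ang 93.28 res 0.22
chR mid [667.8 164. ] ang 6.45 res 0.26
chTop mid [755.2 236.3] ang 96.17 res 0.16
ctabL mid [557. 224.] ang 6.47 res 0.52
ctabR mid [558.5 201.5] ang 7.55 res 1.2
ctabF mid [543.8 208.7] ang 96.56 res 0.39
```

```bash
cat >> h.py <<'E'
def go(pos,yaw,s=None):
    "pos mm, yaw deg of the pack's x axis; tool y down, tool x along pack y (either sign)"
    s=s or read_state(); M=R.from_quat(s["ee_rot"]).as_matrix(); best=None
    a=np.radians(yaw)
    for sg in(1,-1):
        x=sg*np.array([-np.sin(a),np.cos(a),0]);y=np.array([0,0,-1.]);T=np.c_[x,y,np.cross(x,y)]
        rv=R.from_matrix(M.T@T).as_rotvec()
        if best is None or np.linalg.norm(rv)<np.linalg.norm(best): best=rv;Tb=T
    dp=np.array(pos)-s["position"]
    print("t",round(float(s["clock"]),2),"pos",s["position"].round(1),"F",s["contact_force"].round(1),"w",round(s["gripper_width"],1))
    print("rotvec",best.round(4),"world d",dp.round(1),"tool d(now)",(M.T@dp/1e3).round(4),"tool d(after turn)",(Tb.T@dp/1e3).round(4));return Tb
E
python3 - <<'E'
from h import *
s=read_state();print(R.from_quat(s["ee_rot"]).as_matrix().round(3))
print(go([554,212.5,120],6.35))
d=cam("scene");H=hsv(d)
n,l,st,ce=cv2.connectedComponentsWithStats(((H[...,0]<14)&(H[...,1]>120)&(H[...,2]>90)).astype(np.uint8))
for i in range(1,n):
    if st[i,4]>15 and 150<ce[i][1]<280 and 200<ce[i][0]<450: print(st[i],ce[i],ray(d,ce[i],65),ray(d,ce[i],45))
# pack top in scene
m=(((H[...,2]>150)&(H[...,1]<60))|((H[...,0]>100)&(H[...,0]<125)&(H[...,1]>110)&(H[...,2]>60)))
m[:,:388]=0;m[:,425:]=0;m[:208]=0;m[245:]=0
print(m.sum(),proj(d,[[624,220.6,92]]),proj(d,[[467,-222.5,65]]),proj(d,[[555,212.8,45]]))
c=d["color"][:,:,::-1]
cv2.imwrite("pics/crop2.png",np.hstack([cv2.resize(c[175:265,225:305],None,fx=5,fy=5,interpolation=2),cv2.resize(c[195:285,370:440],None,fx=5,fy=5,interpolation=2)]))
E
```

```text
[[-0.243 -0.    -0.97 ]
 [ 0.97   0.001 -0.243]
 [ 0.001 -1.     0.   ]]
t 0.3 pos [ 152.1 -606.   230.9] F [-0.8 -0.2 -0.5] w 85.6
rotvec [-1.000e-04  1.349e-01  7.000e-04] world d [ 401.9  818.5 -110.9] tool d(now) [ 0.6961  0.1114 -0.589 ] tool d(after turn) [ 0.7691  0.1109 -0.49  ]
[[-0.11060166  0.         -0.99386482]
 [ 0.99386482  0.         -0.11060166]
 [ 0.         -1.         -0.        ]]
376 [[404.60585549 220.72189787]] [[274.7464709  187.47925682]] [[399.63002398 215.06441464]]
```

View pics/crop2.png

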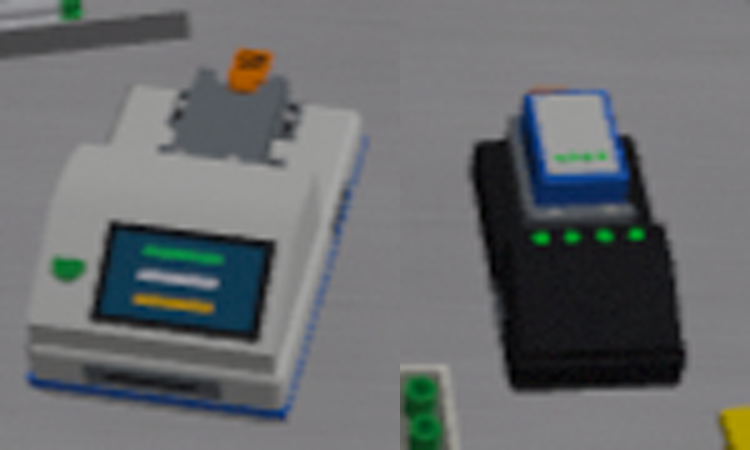

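The scene view puts the analyser's tab at about (275,189) and the pack's top centre at about (404.6,221.8). My top-view poses project to within a pixel or so of both. Moving now.

Request:
play_rows(series=[[0,-0.05,0,0,0.135,0,0],[0.01,-0.04,-0.03,0,0,0,0],[0.035,0,-0.035,0,0,0,0],[0.035,0,-0.035,0,0,0,0],[0.035,0,-0.035,0,0,0,0],[0.035,0,-0.035,0,0,0,0],[0.035,0,-0.035,0,0,0,0],[0.04,0,-0.03,0,0,0,0],[0.04,0,-0.03,0,0,0,0],[0.04,0,-0.03,0,0,0,0]])

```text
clock: 1.35
position: [416.2, -271.9, 323.9]
ee_rot: [0.476, 0.524, -0.521, -0.477]
contact_force: [0.5, 0.7, 0.2]
gripper_width: -0.1
```

```bash
python3 -c "
from h import *
go([554,212.5,120],6.35)"
```

```text
t 1.35 pos [ 416.2 -271.9  323.9] F [0.5 0.7 0.2] w -0.1
rotvec [ 0.0026 -0.018   0.0035] world d [ 137.8  484.4 -203.9] tool d(now) [ 0.4689  0.206  -0.1816] tool d(after turn) [ 0.4662  0.2039 -0.1906]
```

Request:
play_rows(series=[[0.045,0,-0.019,0,-0.018,0,0],[0.045,0,-0.019,0,0,0,0],[0.045,0,-0.019,0,0,0,0],[0.045,0,-0.019,0,0,0,0],[0.045,0,-0.019,0,0,0,0],[0.045,0,-0.019,0,0,0,0],[0.045,0.02,-0.019,0,0,0,0],[0.045,0.03,-0.019,0,0,0,0],[0.045,0.03,-0.019,0,0,0,0],[0.03,0.03,-0.01,0,0,0,0]])

```text
clock: 2.35
position: [548.1, 179.1, 231.7]
ee_rot: [0.473, 0.536, -0.521, -0.467]
contact_force: [0.3, -0.3, 0.2]
gripper_width: 0.2
```

```bash
python3 -c "
from h import *
go([553,212.5,60],6.35)"
```

```text
t 2.35 pos [548.1 179.1 231.7] F [ 0.3 -0.3  0.2] w 0.2
rotvec [0.0224 0.0062 0.0075] world d [   4.9   33.4 -171.7] tool d(now) [ 0.0313  0.1721 -0.0049] tool d(after turn) [ 0.0327  0.1717 -0.0086]
```

Request:
play_rows(series=[[0.033,0.03,-0.008,0.022,0.006,0.0075,0],[0,0.04,0,0,0,0,0],[0,0.04,0,0,0,0,0],[0,0.035,0,0,0,0,0],[0,0.02,0,0,0,0,0],[0,0,0,0,0,0,0]])

```text
clock: 2.95
position: [551.5, 219.5, 56.4]
ee_rot: [-0.469, -0.527, 0.53, 0.47]
contact_force: [-0.2, -0.4, -0.7]
gripper_width: 0.1
```

```bash
python3 - <<'E'
from h import *
go([552.5,212.5,45],6.35)
d=cam("top");c=d["color"][:,:,::-1]
e=cam("scene")["color"][:,:,::-1]
cv2.imwrite("pics/p1.png",np.hstack([cv2.resize(c[115:225,195:295],None,fx=4,fy=4,interpolation=2),cv2.resize(e[165:275,360:460],None,fx=4,fy=4,interpolation=2)]))
E
```

```text
t 2.95 pos [551.5 219.5  56.4] F [-0.2 -0.4 -0.7] w 0.1
rotvec [-0.0049  0.0069 -0.0027] world d [  1.   -7.  -11.4] tool d(now) [-0.007   0.0114 -0.0002] tool d(after turn) [-0.0071  0.0114 -0.0002]
```

View pics/p1.png

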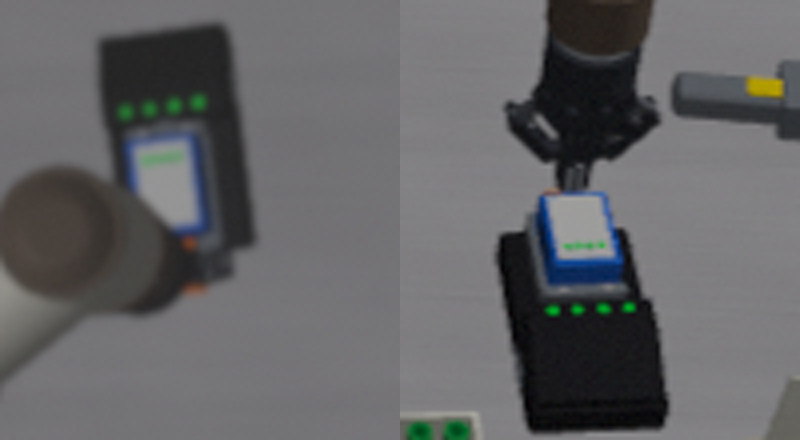

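The fingers stand over the tab, at about (573,180) in the scene crop and just behind the pack's rear edge. They sit about 7 mm to the left, so I'll correct that and press in small steps.

Request:
play_rows(series=[[-0.007,0.004,0,-0.005,0.007,-0.003,0],[0,0.004,0,0,0,0,0],[0,0.003,0,0,0,0,0],[0,0.001,0,0,0,0,0]])

```text
clock: 3.45
position: [557.8, 214.6, 52.8]
ee_rot: [0.473, 0.533, -0.521, -0.47]
contact_force: [-0.8, -0.1, -0.4]
gripper_width: -0.1
```

```bash
python3 -c "
from h import *
go([552,212.5,41],6.35)"
```

```text
t 3.45 pos [557.8 214.6  52.8] F [-0.8 -0.1 -0.4] w -0.1
rotvec [ 0.0165 -0.0001  0.0081] world d [ -5.8  -2.1 -11.8] tool d(now) [-0.0015  0.0116  0.0061] tool d(after turn) [-0.0015  0.0118  0.006 ]
```

Request:
play_rows(series=[[-0.001,0.005,0.006,0.016,0,0.008,0],[0,0.004,0.002,0,0,0,0]])

```text
clock: 3.65
position: [550.6, 213.1, 44.5]
ee_rot: [0.472, 0.528, -0.526, -0.471]
contact_force: [2.0, -1.3, 2.8]
gripper_width: -0.1
```

```bash
python3 -c "
from h import *
go([552,212.5,41],6.35)"
```

```text
t 3.65 pos [550.6 213.1  44.5] F [ 2.  -1.3  2.8] w -0.1
rotvec [ 0.0023 -0.0001  0.0009] world d [ 1.4 -0.6 -3.5] tool d(now) [-0.0008  0.0035 -0.0013] tool d(after turn) [-0.0008  0.0035 -0.0013]
```

In contact at z≈44.5 with about 3 N; pressing on.

Request:
play_rows(series=[[0,0.003,0,0,0,0,0],[0,0.002,0,0,0,0,0],[0,0.001,0,0,0,0,0]])

```text
clock: 3.95
position: [550.6, 213.1, 38.4]
ee_rot: [0.472, 0.528, -0.526, -0.471]
contact_force: [-0.1, -1.1, 4.3]
gripper_width: 0.0
```

```bash
python3 - <<'E'
from h import *
go([552,212.5,41],6.35)
d=cam("scene");H=hsv(d)
m=((H[...,0]>100)&(H[...,0]<125)&(H[...,1]>110)&(H[...,2]>60));m[:,:388]=0;m[:,430:]=0;m[:195]=0;m[250:]=0
ys,xs=np.nonzero(m);print(xs.min(),xs.max(),ys.min(),ys.max(),xs.mean(),ys.mean(),len(xs))
E
```

```text
t 3.95 pos [550.6 213.1  38.4] F [-0.1 -1.1  4.3] w 0.0
rotvec [0.0025 0.0008 0.0002] world d [ 1.4 -0.6  2.6] tool d(now) [-0.0007 -0.0026 -0.0014] tool d(after turn) [-0.0007 -0.0026 -0.0014]
393 414 209 234 403.6171171171171 225.43243243243242 222
```

```bash
python3 - <<'E'
from h import *
d=cam("top")
e=lambda x,y:(205+x/5.5,115+y/5.5)
edge(d,e(125,190),e(208,182),92,half=6,name="packT (was 660.9)")
go([552,212.5,41],6.35)
im=cv2.imread("pics/scene0.png")[:,:,::-1]
H=cv2.cvtColor(im,cv2.COLOR_RGB2HSV)
m=((H[...,0]>100)&(H[...,0]<125)&(H[...,1]>110)&(H[...,2]>60));m[:,:388]=0;m[:,430:]=0;m[:195]=0;m[250:]=0
ys,xs=np.nonzero(m);print(xs.min(),xs.max(),ys.min(),ys.max(),xs.mean(),ys.mean(),len(xs))
E
```

```text
packT (was 660.9) mid [659.3 229.7] ang 77.74 res 1.4
t 4.05 pos [550.6 213.1  38.6] F [-0.3 -0.5  2.2] w 0.1
rotvec [0.0025 0.0008 0.0003] world d [ 1.4 -0.6  2.4] tool d(now) [-0.0007 -0.0024 -0.0014] tool d(after turn) [-0.0007 -0.0024 -0.0014]
394 415 213 235 404.51612903225805 228.30645161290323 186
```

The pack has moved about 3 to 4 px towards the tab, so it jumped. Next I'll lift, open and look.

Request:
play_rows(series=[[0,-0.02,0,0,0,0,0],[0,-0.04,0,0,0,0,0],[0,-0.04,0,0,0,0,0.0854],[0,-0.02,0,0,0,0,0.0854],[0,0,0.03,0,0,0,0.0854],[0,0,0.04,0,0,0,0.0854],[0,0,0.03,0,0,0,0.0854],[0,0,0,0,0,0,0.0854]])

```text
clock: 4.85
position: [446.7, 201.8, 159.5]
ee_rot: [-0.471, -0.526, 0.527, 0.473]
contact_force: [0.5, -0.2, 0.6]
gripper_width: 84.5
```

```bash
python3 - <<'E'
from h import *
d=cam("top");cv2.imwrite("pics/top2.png",d["color"][:,:,::-1])
e=lambda x,y:(205+x/5.5,115+y/5.5)
for n,a,b,z,h in [("packL",e(125,215),e(133,320),92,3),("packR",e(221,205),e(236,310),92,3),("packB",e(142,345),e(182,341),92,5),("packT",e(127,205),e(210,197),92,4)]: edge(d,a,b,z,half=h,name=n)
go([610,219,65],6.35)
H=hsv(d)
lab=((H[...,2]>130)&(H[...,1]<60))|((H[...,0]>100)&(H[...,0]<125)&(H[...,1]>110)&(H[...,2]>60))
lab[:, :222]=0;lab[:,256:]=0;lab[:140]=0;lab[185:]=0
r=cv2.minAreaRect(np.argwhere(lab)[:,::-1].astype(np.float32));print(r,ray(d,[r[0]],92))
c=d["color"][115:225,195:295,::-1];cv2.imwrite("pics/p2.png",cv2.resize(c,None,fx=5,fy=5,interpolation=2))
E
```

```text
packL mid [609.  243.6] ang 6.4 res 0.15
packR mid [603.9 192. ] ang 7.14 res 0.08
packB mid [574.  223.6] ang 98.51 res 0.07
packT mid [647.2 219.1] ang 95.8 res 0.2
t 4.9 pos [448.4 202.5 159.8] F [-0.7 -0.4 -0. ] w 85.4
rotvec [-0.0013 -0.0026  0.0017] world d [161.6  16.5 -94.8] tool d(now) [-0.0012  0.0946 -0.1626] tool d(after turn) [-0.0015  0.0948 -0.1625]
((236.70742797851562, 165.8056640625), (23.987714767456055, 18.767248153686523), 82.40535736083984) [[609.42020486 218.8881044   92.        ]]
```

View pics/p2.png

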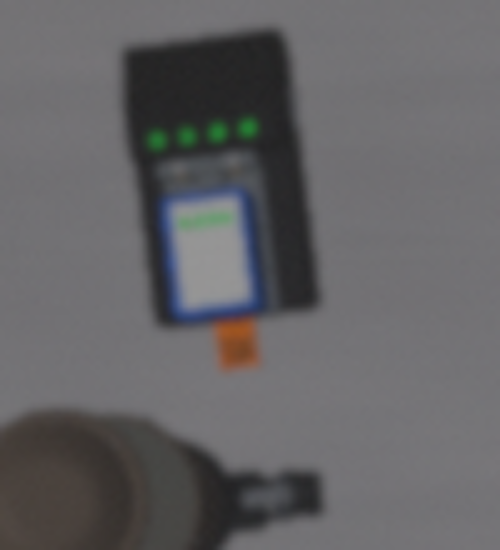

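The top view shows the pack moved about 14 mm out, centred at about (610,218), and the tab at (238,345) in the crop. Moving over the pack.

Request:
play_rows(series=[[-0.002,0,-0.035,0,0,0,0.0854],[0,0,-0.045,0,0,0,0.0854],[0,0,-0.045,0,0,0,0.0854],[0,0,-0.03,0,0,0,0.0854],[0,0,-0.005,0,0,0,0.0854],[0,0,0,0,0,0,0.0854]])

```text
clock: 5.5
position: [616.8, 219.0, 156.6]
ee_rot: [0.471, 0.527, -0.526, -0.473]
contact_force: [-0.3, -0.2, -0.2]
gripper_width: 85.4
```

```bash
python3 -c "
from h import *
go([610,218.3,57],6.35)"
```

```text
t 5.5 pos [616.8 219.  156.6] F [-0.3 -0.2 -0.2] w 85.4
rotvec [-0.0007 -0.0017  0.0026] world d [ -6.8  -0.7 -99.6] tool d(now) [-0.0002  0.0996  0.0068] tool d(after turn) [0.0001 0.0996 0.0068]
```

Request:
play_rows(series=[[0,0.02,0.006,0,0,0,0.0854],[0,0.025,0,0,0,0,0.0854],[0,0.025,0,0,0,0,0.0854],[0,0.02,0,0,0,0,0.0854],[0,0.006,0,0,0,0,0.0854],[0,0,0,0,0,0,0.0854]])

```text
clock: 6.1
position: [607.7, 218.4, 57.9]
ee_rot: [0.471, 0.527, -0.526, -0.473]
contact_force: [0.1, 0.5, -0.3]
gripper_width: 85.1
```

```bash
python3 -c "
from h import *
go([610,218.3,57],6.35)"
```

```text
t 6.1 pos [607.7 218.4  57.9] F [ 0.1  0.5 -0.3] w 85.1
rotvec [-0.0014 -0.001   0.0031] world d [ 2.3 -0.1 -0.9] tool d(now) [-0.0003  0.0009 -0.0023] tool d(after turn) [-0.0003  0.0009 -0.0023]
```

Request:
play_rows(series=[[0,0,-0.002,0,0,0,0.07],[0,0,0,0,0,0,0.062],[0,0,0,0,0,0,0.059],[0,0,0,0,0,0,0.058],[0,0,0,0,0,0,0.057]])

```text
clock: 6.6
position: [611.4, 219.6, 62.6]
ee_rot: [0.471, 0.529, -0.524, -0.472]
contact_force: [-0.2, -0.0, -1.4]
gripper_width: 56.7
```

```bash
python3 -c "
from h import *
go([610,218.3,57],6.35);print(read_state()['wrist_torque'])"
```

```text
t 6.6 pos [611.4 219.6  62.6] F [-0.2 -0.  -1.4] w 56.7
rotvec [ 0.0048 -0.0001  0.0054] world d [-1.4 -1.3 -5.6] tool d(now) [-0.0011  0.0056  0.0015] tool d(after turn) [-0.0011  0.0056  0.0015]
[-0.26104572  0.08302289  0.00966093]
```

Request:
play_rows(series=[[-0.001,0.003,0.001,0.005,0,0.005,0.061],[0,0.005,0,0,0,0,0.061],[0,0.001,0,0,0,0,0.057],[0,0,0,0,0,0,0.05],[0,0,0,0,0,0,0.04],[0,0,0,0,0,0,0.04]])

```text
clock: 7.2
position: [611.0, 218.9, 53.8]
ee_rot: [0.472, 0.527, -0.526, -0.471]
contact_force: [-0.2, -0.3, 1.2]
gripper_width: 55.0
```

```bash
python3 -c "
from h import *
go([610,218.3,57],6.35);print(read_state()['wrist_torque'])"
```

```text
t 7.2 pos [611.  218.9  53.8] F [-0.2 -0.3  1.2] w 55.0
rotvec [0.0011 0.     0.0007] world d [-1.  -0.6  3.2] tool d(now) [-0.0005 -0.0032  0.001 ] tool d(after turn) [-0.0005 -0.0032  0.001 ]
[-0.04607539  0.01993275 -0.08490038]
```

Gripped at 55 mm. Drawing out gently along the charger's -x (tool +z).

Request:
play_rows(series=[[0,0,0.006,0,0,0,0.04],[0,0,0.01,0,0,0,0.04],[0,0,0.01,0,0,0,0.04],[0,0,0.01,0,0,0,0.04]])

```text
clock: 7.6
position: [575.7, 215.6, 53.7]
ee_rot: [0.472, 0.53, -0.524, -0.471]
contact_force: [1.6, 1.0, -0.6]
gripper_width: 55.5
```

```bash
python3 -c "
from h import *
go([610-95,218.9-10.5,53.8],6.35);print(read_state()['wrist_torque'])"
```

```text
t 7.6 pos [575.7 215.6  53.7] F [ 1.6  1.  -0.6] w 55.5
rotvec [ 0.0073 -0.      0.003 ] world d [-60.7  -7.2   0.1] tool d(now) [-0.0004 -0.0006  0.0611] tool d(after turn) [-0.0004 -0.0001  0.0611]
[ 0.11919193 -0.61222808 -0.02289746]
```

Request:
play_rows(series=[[0,0,0.01,0.007,0,0.003,0.04],[0,0,0.01,0,0,0,0.04],[0,0,0.01,0,0,0,0.04],[0,0,0.01,0,0,0,0.04]])

```text
clock: 8.0
position: [530.1, 210.0, 52.9]
ee_rot: [-0.471, -0.526, 0.528, 0.472]
contact_force: [-0.6, 0.0, -4.2]
gripper_width: 55.6
```

```bash
python3 -c "
from h import *
go([610-95,218.9-10.5,53.8],6.35);print(read_state()['wrist_torque'])"
```

```text
t 8.0 pos [530.1 210.   52.9] F [-0.6  0.  -4.2] w 55.6
rotvec [-0.0037 -0.0005 -0.001 ] world d [-15.1  -1.6   0.9] tool d(now) [ 0.     -0.0009  0.0152] tool d(after turn) [ 0.     -0.0009  0.0152]
[ 0.0567034  -0.14018546 -0.0334673 ]
```

Request:
play_rows(series=[[0,0,0.01,-0.004,0,0,0.04],[0,0,0.012,0,0,0,0.04],[0,0,0.014,0,0,0,0.04],[0,-0.005,0.012,0,0,0,0.04],[0,-0.03,0,0,0,0,0.04],[0,-0.04,0,0,0,0,0.04],[0,-0.04,0,0,0,0,0.04],[0,-0.02,0,0,0,0,0.04],[0,0,0,0,0,0,0.04]])

```text
clock: 8.9
position: [464.7, 197.8, 185.7]
ee_rot: [-0.469, -0.515, 0.537, 0.476]
contact_force: [-0.0, 0.1, -5.2]
gripper_width: 55.0
```

```bash
python3 - <<'E'
from h import *
print(read_state()['wrist_torque'])
# seat (535.5,-230.2) yaw -6 ; staging: origin 120 before seat
a=np.radians(-6);u=np.array([np.cos(a),np.sin(a)])
p=np.array([535.5,-230.2])-120*u;print(p)
go([p[0],p[1],180],-6)
E
```

```text
[ 0.08652465 -0.19174334  0.01481806]
[ 416.15737256 -217.65658441]
t 8.9 pos [464.7 197.8 185.7] F [-0.   0.1 -5.2] w 55.0
rotvec [-0.0284  0.2117 -0.0177] world d [ -48.5 -415.5   -5.7] tool d(now) [-0.4077  0.0145  0.0923] tool d(after turn) [-0.4182  0.0057  0.0048]
```

Request:
play_rows(series=[[-0.02,0,0,-0.014,0.106,-0.009,0.04],[-0.035,0,0,-0.014,0.106,-0.009,0.04],[-0.045,0,0,0,0,0,0.04],[-0.045,0,0,0,0,0,0.04],[-0.045,0,0,0,0,0,0.04],[-0.045,0,0,0,0,0,0.04],[-0.045,0,0,0,0,0,0.04],[-0.045,0,0,0,0,0,0.04],[-0.04,0,0,0,0,0,0.04],[-0.02,0,0,0,0,0,0.04]])

```text
clock: 9.9
position: [410.7, -195.6, 169.7]
ee_rot: [-0.518, -0.464, 0.48, 0.535]
contact_force: [0.7, 0.1, -4.8]
gripper_width: 55.0
```

```bash
python3 -c "
from h import *
go([416,-217.7,130],-6)"
```

```text
t 9.9 pos [ 410.7 -195.6  169.7] F [ 0.7  0.1 -4.8] w 55.0
rotvec [-0.0325 -0.0055 -0.0012] world d [  5.3 -22.1 -39.7] tool d(now) [-0.0213  0.0395 -0.009 ] tool d(after turn) [-0.0214  0.0397 -0.0076]
```

Request:
play_rows(series=[[-0.021,0.01,-0.005,-0.032,-0.005,0,0.04],[0,0.025,0,0,0,0,0.04],[0,0.02,0,0,0,0,0.04],[0,0.015,0,0,0,0,0.04],[0,0,0,0,0,0,0.04]])

```text
clock: 10.4
position: [401.8, -218.8, 89.1]
ee_rot: [-0.523, -0.467, 0.474, 0.533]
contact_force: [-0.1, 0.8, -4.5]
gripper_width: 55.2
```

```bash
python3 - <<'E'
from h import *
go([416,-217.7,100],-6)
d=cam("top");c=d["color"][:,:,::-1]
e=cam("scene")["color"][:,:,::-1]
cv2.imwrite("pics/p3.png",np.hstack([cv2.resize(c[125:245,325:425],None,fx=4,fy=4,interpolation=2),cv2.resize(e[135:255,225:315],None,fx=4,fy=4,interpolation=2)]))
E
```

```text
t 10.4 pos [ 401.8 -218.8   89.1] F [-0.1  0.8 -4.5] w 55.2
rotvec [-0.0176 -0.0118  0.0025] world d [14.2  1.1 10.9] tool d(now) [ 0.0028 -0.0111 -0.0138] tool d(after turn) [ 0.0026 -0.0109 -0.014 ]
```

View pics/p3.png

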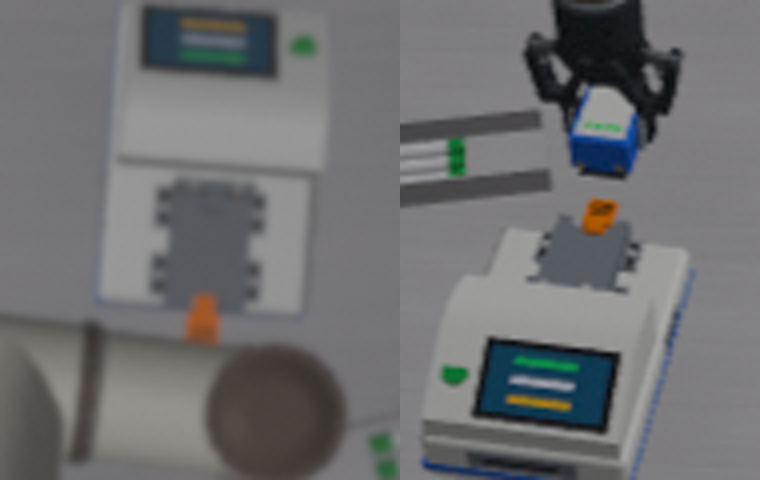

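The scene view shows the pack ahead of the tab, with its front face at about (603,155) in the crop and the tab at (600,215). I'll measure the lateral offset in this one view so calibration errors cancel.

```bash
python3 - <<'E'
from h import *
s=cam("scene");q=read_state()["position"]
c=lambda x,y:(225+(x-400)/4,135+y/4)
print(q)
zb=q[2]-7.8
L,_=edge(s,c(573,135),c(573,162),zb+25,half=2.5,name="packL")
Rr,_=edge(s,c(636,140),c(631,170),zb+25,half=2.5,name="packR")
edge(s,c(555,235),c(541,280),74,half=3,name="cradL(edge)");edge(s,c(630,232),c(625,280),74,half=3,name="cradR")
edge(s,c(588,207),c(585,226),65,half=2.5,name="tabL");edge(s,c(617,205),c(611,228),65,half=2.5,name="tabR")
edge(s,c(590,203),c(612,202),65,half=2.5,name="tabF")
# top-lid edges of pack, front edge at z=zb+46
edge(s,c(578,140),c(634,143),zb+46,half=2.5,name="lidFront")
H=hsv(s);m=((H[...,0]<14)&(H[...,1]>120)&(H[...,2]>90));m[:,:265]=0;m[:,285:]=0;m[:180]=0;m[200:]=0
p=np.argwhere(m)[:,::-1].mean(0);print("tab c",p,ray(s,p,65))
t=cam("top")
c=lambda x,y:(325+x/4,125+y/4)
edge(t,c(169,300),c(170,190),74,half=2.5,name="tcradL");edge(t,c(250,300),c(254,190),74,half=2.5,name="tcradR");
E
```

```text
[ 405.39603777 -219.53366135   92.39798567]
packL mid [ 440.  -250.2] ang 13.18 res 0.1
packR mid [ 444.2 -192.4] ang 169.15 res 0.35
cradL(edge) mid [ 535.  -261.8] ang 174.45 res 0.55
cradR mid [ 525.6 -182.5] ang 178.7 res 1.91
tabL mid [ 475.1 -235. ] ang 165.4 res 0.52
tabR mid [ 471.5 -211.9] ang 179.35 res 0.74
tabF mid [ 454.1 -222.7] ang 78.99 res 0.68
lidFront mid [ 444.2 -214.6] ang 79.87 res 0.68
tab c [275. 190.] [[ 479.73470309 -219.83653633   65.        ]]
tcradL mid [ 533.1 -195.5] ang 175.15 res 0.54
tcradR mid [ 531.5 -269.6] ang 175.7 res 0.42
```

```bash
cat >> h.py <<'E'
def ins(z=75,yaw=-5.9,adv=0):
    s=read_state();x=s["position"][0]; u=np.radians(yaw)
    y=-222-(x-442)*np.tan(np.radians(6))
    go([x,y,z],yaw,s);print("to seat",round((535.5-x)/np.cos(u),1),"T",s["wrist_torque"].round(2))
E
python3 -c "
from h import *
ins()"
```

```text
t 10.6 pos [ 406.1 -219.6   93. ] F [ 0.8  0.4 -4.3] w 55.3
rotvec [-0.0073 -0.0113  0.0009] world d [  0.    1.4 -18. ] tool d(now) [0.0014 0.018  0.    ] tool d(after turn) [0.0014 0.018  0.0001]
to seat 130.1 T [-0.   -0.07  0.06]
```

Request:
play_rows(series=[[0.001,0.01,0,-0.007,-0.011,0,0.04],[0,0.007,0,0,0,0,0.04],[0,0.002,0,0,0,0,0.04],[0,0,0,0,0,0,0.04]])

```text
clock: 11.0
position: [409.1, -218.7, 76.7]
ee_rot: [0.527, 0.476, -0.472, -0.523]
contact_force: [0.3, -0.1, -4.6]
gripper_width: 55.2
```

```bash
python3 -c "
from h import *
ins()"
```

```text
t 11.0 pos [ 409.1 -218.7   76.7] F [ 0.3 -0.1 -4.6] w 55.2
rotvec [ 0.0078  0.0013 -0.0001] world d [ 0.   0.2 -1.7] tool d(now) [0.0002 0.0017 0.    ] tool d(after turn) [0.0002 0.0017 0.    ]
to seat 127.1 T [-0.04  0.02 -0.01]
```

Request:
play_rows(series=[[0,0.001,-0.008,0.008,0.001,0,0.04],[0,0.001,-0.009,0,0,0,0.04],[0,0,-0.008,0,0,0,0.04]])

```text
clock: 11.3
position: [436.1, -221.6, 75.8]
ee_rot: [0.525, 0.474, -0.473, -0.525]
contact_force: [-0.2, -0.7, -3.7]
gripper_width: 55.4
```

```bash
python3 -c "
from h import *
ins()"
```

```text
t 11.3 pos [ 436.1 -221.6   75.8] F [-0.2 -0.7 -3.7] w 55.4
rotvec [ 0.0012  0.0002 -0.0004] world d [ 0.   0.2 -0.8] tool d(now) [0.0002 0.0008 0.    ] tool d(after turn) [0.0002 0.0008 0.    ]
to seat 99.9 T [-0.    0.02 -0.02]
```

Aligned and now close to the mouth. Advancing in small steps.

Request:
play_rows(series=[[0,0.0005,-0.005,0,0,0,0.04],[0,0,-0.005,0,0,0,0.04],[0,0,-0.005,0,0,0,0.04]])

```text
clock: 11.6
position: [452.8, -223.1, 74.9]
ee_rot: [-0.525, -0.473, 0.474, 0.525]
contact_force: [-3.0, 1.1, -3.3]
gripper_width: 55.4
```

```bash
python3 -c "
from h import *
ins()"
```

```text
t 11.6 pos [ 452.8 -223.1   74.9] F [-3.   1.1 -3.3] w 55.4
rotvec [-0.0007  0.     -0.    ] world d [0.  0.  0.1] tool d(now) [ 0.     -0.0001  0.    ] tool d(after turn) [ 0.     -0.0001  0.    ]
to seat 83.2 T [0.47 0.91 0.03]
```

Request:
play_rows(series=[[0.0003,0,-0.004,0,0,0,0.04],[0,0,-0.004,0,0,0,0.04]])

```text
clock: 11.8
position: [459.4, -223.3, 74.0]
ee_rot: [-0.524, -0.472, 0.475, 0.527]
contact_force: [-0.6, 0.6, -3.6]
gripper_width: 55.2
```

```bash
python3 -c "
from h import *
ins()"
```

```text
t 11.8 pos [ 459.4 -223.3   74. ] F [-0.6  0.6 -3.6] w 55.2
rotvec [-0.0057 -0.0005  0.0006] world d [ 0.  -0.5  1. ] tool d(now) [-0.0005 -0.001  -0.    ] tool d(after turn) [-0.0005 -0.001  -0.0001]
to seat 76.6 T [0.16 0.34 0.01]
```

Request:
play_rows(series=[[0,-0.0005,-0.005,-0.005,0,0,0.04],[0,0,-0.004,0,0,0,0.04],[0,0,-0.004,0,0,0,0.04]])

```text
clock: 12.1
position: [472.4, -224.4, 74.2]
ee_rot: [-0.524, -0.473, 0.474, 0.526]
contact_force: [-1.1, 1.6, -4.5]
gripper_width: 55.1
```

```bash
python3 -c "
from h import *
ins()"
```

```text
t 12.1 pos [ 472.4 -224.4   74.2] F [-1.1  1.6 -4.5] w 55.1
rotvec [-0.002  -0.0008  0.0012] world d [ 0.  -0.8  0.8] tool d(now) [-0.0008 -0.0008 -0.0001] tool d(after turn) [-0.0008 -0.0008 -0.0001]
to seat 63.4 T [0.36 0.5  0.01]
```

Request:
play_rows(series=[[0.0003,0,-0.005,0,0,0,0.04],[0.0003,0,-0.005,0,0,0,0.04],[0,0,-0.005,0,0,0,0.04]])

```text
clock: 12.4
position: [489.4, -225.6, 74.6]
ee_rot: [-0.525, -0.474, 0.473, 0.525]
contact_force: [-1.1, 0.7, -4.5]
gripper_width: 55.1
```

```bash
python3 -c "
from h import *
ins()"
```

```text
t 12.4 pos [ 489.4 -225.6   74.6] F [-1.1  0.7 -4.5] w 55.1
rotvec [-0.0001 -0.0007  0.0008] world d [ 0.  -1.3  0.4] tool d(now) [-0.0013 -0.0004 -0.0001] tool d(after turn) [-0.0013 -0.0004 -0.0001]
to seat 46.3 T [ 0.36  0.48 -0.05]
```

Request:
play_rows(series=[[0.0003,0,-0.005,0,0,0,0.04],[0,0,-0.005,0,0,0,0.04],[0,0,-0.005,0,0,0,0.04]])

```text
clock: 12.7
position: [506.4, -227.2, 74.8]
ee_rot: [0.525, 0.474, -0.473, -0.525]
contact_force: [-1.4, 0.6, -4.1]
gripper_width: 55.4
```

```bash
python3 -c "
from h import *
ins()"
```

```text
t 12.7 pos [ 506.4 -227.2   74.8] F [-1.4  0.6 -4.1] w 55.4
rotvec [ 0.0011 -0.0005  0.0005] world d [ 0.  -1.6  0.2] tool d(now) [-0.0015 -0.0002 -0.0002] tool d(after turn) [-0.0015 -0.0002 -0.0002]
to seat 29.3 T [ 0.24  0.42 -0.01]
```

Request:
play_rows(series=[[0.0003,0,-0.004,0,0,0,0.04],[0,0,-0.003,0,0,0,0.04],[0,0,-0.003,0,0,0,0.04]])

```text
clock: 13.0
position: [518.1, -228.3, 74.9]
ee_rot: [0.526, 0.474, -0.473, -0.525]
contact_force: [-0.5, -0.4, -2.3]
gripper_width: 55.6
```

```bash
python3 -c "
from h import *
ins()"
```

```text
t 13.0 pos [ 518.1 -228.3   74.9] F [-0.5 -0.4 -2.3] w 55.6
rotvec [ 0.0021 -0.0002  0.0001] world d [ 0.  -1.7  0.1] tool d(now) [-0.0017 -0.0001 -0.0002] tool d(after turn) [-0.0017 -0.0001 -0.0002]
to seat 17.5 T [ 0.16  0.35 -0.01]
```

Request:
play_rows(series=[[0,0,-0.003,0.002,0,0,0.04],[0,0,-0.002,0,0,0,0.04]])

```text
clock: 13.2
position: [522.5, -228.7, 74.8]
ee_rot: [-0.524, -0.473, 0.474, 0.526]
contact_force: [-4.4, 1.9, -0.8]
gripper_width: 55.3
```

```bash
python3 -c "
from h import *
ins()"
```

```text
t 13.2 pos [ 522.5 -228.7   74.8] F [-4.4  1.9 -0.8] w 55.3
rotvec [-0.0027 -0.0004  0.0003] world d [ 0.  -1.7  0.2] tool d(now) [-0.0017 -0.0002 -0.0002] tool d(after turn) [-0.0017 -0.0002 -0.0002]
to seat 13.1 T [0.24 1.36 0.03]
```

Resistance has risen to 4.4 N, which is probably the ejector. Going on with 2 mm steps.

Request:
play_rows(series=[[0,0,-0.003,0,0,0,0.04],[0,0,-0.002,0,0,0,0.04]])

```text
clock: 13.4
position: [524.4, -229.0, 74.6]
ee_rot: [-0.522, -0.471, 0.476, 0.528]
contact_force: [-5.2, 1.8, 0.6]
gripper_width: 55.1
```

```bash
python3 -c "
from h import *
ins()"
```

```text
t 13.4 pos [ 524.4 -229.    74.6] F [-5.2  1.8  0.6] w 55.1
rotvec [-0.0103 -0.0009  0.0007] world d [ 0.  -1.7  0.4] tool d(now) [-0.0017 -0.0004 -0.0002] tool d(after turn) [-0.0017 -0.0004 -0.0002]
to seat 11.2 T [ 0.35  1.46 -0.01]
```

Request:
play_rows(series=[[0,0,-0.003,-0.008,0,0,0.04],[0,0,-0.003,-0.003,0,0,0.04]])

```text
clock: 13.6
position: [526.9, -229.3, 74.2]
ee_rot: [-0.523, -0.472, 0.474, 0.528]
contact_force: [-6.0, 1.9, 0.7]
gripper_width: 55.5
```

```bash
python3 -c "
from h import *
ins()"
```

```text
t 13.6 pos [ 526.9 -229.3   74.2] F [-6.   1.9  0.7] w 55.5
rotvec [-0.0071 -0.0016  0.0014] world d [ 0.  -1.7  0.8] tool d(now) [-0.0017 -0.0008 -0.0002] tool d(after turn) [-0.0017 -0.0008 -0.0002]
to seat 8.7 T [0.42 1.63 0.04]
```

Request:
play_rows(series=[[0,-0.0003,-0.004,-0.007,0,0,0.04],[0,0,-0.003,-0.003,0,0,0.04]])

```text
clock: 13.8
position: [529.4, -229.5, 74.1]
ee_rot: [-0.523, -0.472, 0.474, 0.528]
contact_force: [-6.8, 1.6, 3.8]
gripper_width: 55.2
```

```bash
python3 -c "
from h import *
ins()"
```

```text
t 13.8 pos [ 529.4 -229.5   74.1] F [-6.8  1.6  3.8] w 55.2
rotvec [-0.0071 -0.0025  0.0023] world d [ 0.  -1.7  0.9] tool d(now) [-0.0016 -0.0009 -0.0002] tool d(after turn) [-0.0017 -0.0009 -0.0002]
to seat 6.2 T [0.51 2.05 0.04]
```

Request:
play_rows(series=[[0,-0.0006,-0.004,-0.006,0,0,0.04],[0,-0.0003,-0.003,-0.003,0,0,0.04]])

```text
clock: 14.0
position: [530.8, -229.6, 74.2]
ee_rot: [-0.522, -0.471, 0.474, 0.53]
contact_force: [-7.2, 1.7, 2.0]
gripper_width: 55.0
```

```bash
python3 -c "
from h import *
ins()"
```

```text
t 14.0 pos [ 530.8 -229.6   74.2] F [-7.2  1.7  2. ] w 55.0
rotvec [-0.0107 -0.0036  0.0035] world d [ 0.  -1.7  0.8] tool d(now) [-0.0017 -0.0008 -0.0002] tool d(after turn) [-0.0017 -0.0008 -0.0002]
to seat 4.7 T [0.56 2.03 0.1 ]
```

Request:
play_rows(series=[[0,-0.0006,-0.005,-0.01,-0.002,0,0.04],[0,-0.0003,-0.004,-0.005,0,0,0.04]])

```text
clock: 14.2
position: [533.2, -229.9, 74.1]
ee_rot: [-0.522, -0.472, 0.474, 0.53]
contact_force: [-9.8, 2.2, 3.5]
gripper_width: 55.5
```

```bash
python3 -c "
from h import *
ins()"
```

```text
t 14.2 pos [ 533.2 -229.9   74.1] F [-9.8  2.2  3.5] w 55.5
rotvec [-0.0104 -0.0028  0.0047] world d [ 0.  -1.7  0.9] tool d(now) [-0.0017 -0.0009 -0.0002] tool d(after turn) [-0.0017 -0.0009 -0.0002]
to seat 2.3 T [0.68 2.5  0.05]
```

Request:
play_rows(series=[[0,-0.0006,-0.004,-0.01,-0.002,0,0.04],[0,-0.0003,-0.004,-0.005,0,0,0.04]])

```text
clock: 14.4
position: [533.9, -230.0, 74.2]
ee_rot: [-0.521, -0.472, 0.474, 0.53]
contact_force: [-9.6, 2.7, 5.2]
gripper_width: 55.6
```

```bash
python3 -c "
from h import *
ins()"
```

```text
t 14.4 pos [ 533.9 -230.    74.2] F [-9.6  2.7  5.2] w 55.6
rotvec [-0.0119 -0.0022  0.0061] world d [ 0.  -1.7  0.8] tool d(now) [-0.0017 -0.0009 -0.0002] tool d(after turn) [-0.0017 -0.0008 -0.0002]
to seat 1.6 T [0.73 2.72 0.04]
```

Request:
play_rows(series=[[0,-0.0006,-0.006,-0.01,-0.002,0.003,0.04],[0,-0.0003,-0.005,-0.005,0,0.003,0.04]])

```text
clock: 14.6
position: [536.1, -230.2, 74.2]
ee_rot: [-0.521, -0.47, 0.476, 0.53]
contact_force: [-14.8, 3.6, 9.1]
gripper_width: 55.2
```

```bash
python3 - <<'E'
from h import *
ins()
s=cam("scene");c=s["color"][:,:,::-1]
cv2.imwrite("pics/p4.png",cv2.resize(c[130:260,215:325],None,fx=5,fy=4.5,interpolation=2))
E
```

```text
t 14.6 pos [ 536.1 -230.2   74.2] F [-14.8   3.6   9.1] w 55.2
rotvec [-0.0161 -0.0019  0.0017] world d [ 0.  -1.7  0.8] tool d(now) [-0.0016 -0.0008 -0.0002] tool d(after turn) [-0.0016 -0.0008 -0.0002]
to seat -0.6 T [1.05 3.66 0.22]
```

View pics/p4.png

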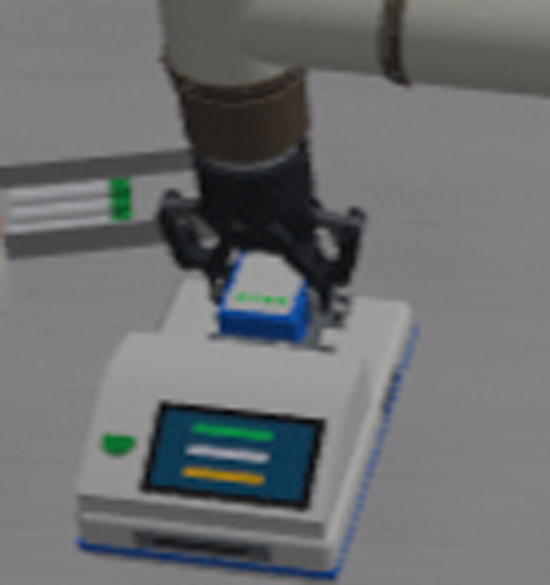

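The scene view shows the pack deep in the cradle, its front face at about (263,325) in the crop. The push is 15 N with 9 N downward, so I'll take off the downward load and give one more moderate push.

Request:
play_rows(series=[[0,-0.0025,-0.003,-0.014,-0.002,0,0.04],[0,-0.001,-0.005,-0.005,0,0,0.04]])

```text
clock: 14.85
position: [536.1, -230.0, 74.6]
ee_rot: [-0.521, -0.471, 0.475, 0.53]
contact_force: [-8.3, 1.8, 0.2]
gripper_width: 55.4
```

```bash
python3 -c "
from h import *
ins()"
```

```text
t 14.85 pos [ 536.1 -230.    74.6] F [-8.3  1.8  0.2] w 55.4
rotvec [-0.0144 -0.0028  0.0041] world d [ 0.  -1.9  0.4] tool d(now) [-0.0018 -0.0004 -0.0002] tool d(after turn) [-0.0019 -0.0004 -0.0002]
to seat -0.6 T [0.38 2.29 0.12]
```

Request:
play_rows(series=[[0,-0.0005,-0.006,-0.008,-0.002,0,0.04],[0,-0.0005,-0.005,-0.005,0,0,0.04]])

```text
clock: 15.05
position: [536.0, -230.1, 74.4]
ee_rot: [-0.517, -0.468, 0.478, 0.534]
contact_force: [-12.5, 4.4, 5.4]
gripper_width: 55.3
```

```bash
python3 -c "
from h import *
ins()"
```

```text
t 15.05 pos [ 536.  -230.1   74.4] F [-12.5   4.4   5.4] w 55.3
rotvec [-0.0264 -0.0022  0.0061] world d [ 0.  -1.8  0.6] tool d(now) [-0.0018 -0.0006 -0.0002] tool d(after turn) [-0.0018 -0.0006 -0.0002]
to seat -0.5 T [0.87 2.87 0.24]
```

It stops hard at x = 536, about 14 mm after the ejector's first touch, so it is probably home. I'll test this by easing off and pulling back lightly.

Request:
play_rows(series=[[0,0,0,-0.015,0,0,0.04],[0,-0.0005,0.002,-0.005,0,0,0.04],[0,0,0.003,0,0,0,0.04]])

```text
clock: 15.35
position: [534.0, -229.9, 75.0]
ee_rot: [-0.525, -0.475, 0.471, 0.526]
contact_force: [5.9, -0.9, -10.3]
gripper_width: 55.4
```

```bash
python3 -c "
from h import *
ins()"
```

```text
t 15.35 pos [ 534.  -229.9   75. ] F [  5.9  -0.9 -10.3] w 55.4
rotvec [ 0.0028 -0.0019  0.0059] world d [ 0.  -1.8 -0. ] tool d(now) [-0.0018  0.     -0.0002] tool d(after turn) [-0.0018  0.     -0.0002]
to seat 1.5 T [-0.24 -1.73  0.01]
```

Pulling with 6 N against the ejector leaves the pack at x = 534, so the catch is holding. Easing off and releasing.

Request:
play_rows(series=[[0,0.0008,-0.001,0,0,0,0.04],[0,0,0,0,0,0,0.05],[0,0,0,0,0,0,0.065],[0,0,0,0,0,0,0.08],[0,-0.003,0,0,0,0,0.0854]])

```text
clock: 15.85
position: [537.1, -230.8, 79.6]
ee_rot: [0.526, 0.476, -0.471, -0.525]
contact_force: [-0.1, 0.2, 1.3]
gripper_width: 85.1
```

```bash
python3 -c "
from h import *
ins()"
```

```text
t 15.85 pos [ 537.1 -230.8   79.6] F [-0.1  0.2  1.3] w 85.1
rotvec [ 0.0059 -0.0003  0.004 ] world d [ 0.  -1.2 -4.6] tool d(now) [-0.0012  0.0046 -0.0001] tool d(after turn) [-0.0012  0.0046 -0.0001]
to seat -1.6 T [-0.01  0.02  0.03]
```

Request:
play_rows(series=[[0,-0.02,0,0,0,0,0.0854],[0,-0.03,0,0,0,0,0.0854],[0,-0.04,0,0,0,0,0.0854],[0,-0.04,0,0,0,0,0.0854],[0,-0.02,0.04,0,0,0,0.0854],[0,0,0.045,0,0,0,0.0854],[0,0,0.045,0,0,0,0.0854],[0.03,0,0.03,0,0,0,0.0854],[0.04,0,0,0,0,0,0.0854],[0.04,0,0,0,0,0,0.0854]])

```text
clock: 16.85
position: [388.2, -108.1, 242.4]
ee_rot: [0.535, 0.478, -0.465, -0.519]
contact_force: [1.3, 1.1, 0.4]
gripper_width: 85.2
```

```bash
python3 - <<'E'
from h import *
print(read_state()["position"])
t=cam("top")["color"][:,:,::-1];s=cam("scene")["color"][:,:,::-1]
cv2.imwrite("pics/p5.png",np.hstack([cv2.resize(t[110:230,320:430],None,fx=3.6,fy=4,interpolation=2),cv2.resize(s[150:270,215:315],None,fx=4,fy=4,interpolation=2)]))
cv2.imwrite("pics/top5.png",t)
E
```

```text
[ 388.22892089 -108.12120787  242.44932365]
```

View pics/p5.png

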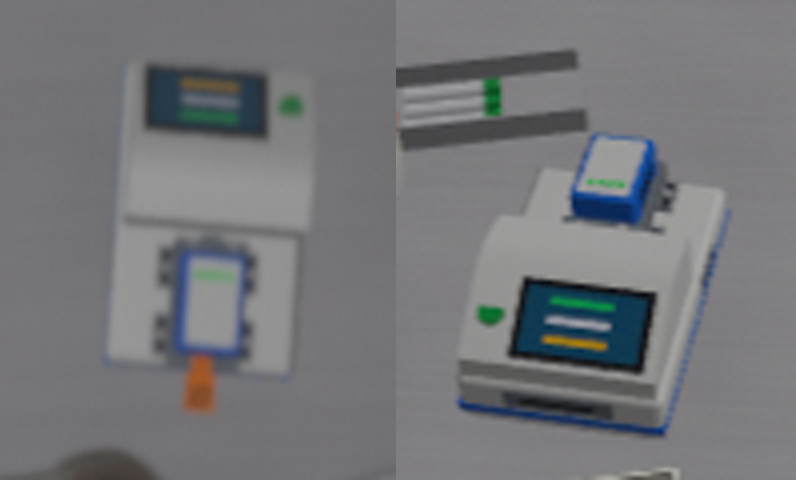

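The top and scene views show the pack seated with the tab free in front of it (tab at (200,383) in the top crop). Now a numeric check that it did not spring back, and that nothing else moved.

```bash
python3 - <<'E'
from h import *
d=cam("top");c=lambda x,y:(320+x/3.6,110+y/4)
a=[edge(d,c(*p),c(*q),112,half=2.5,name=n)[0] for n,p,q in[("L",(181,350),(183,255)),("R",(241,352),(247,260)),("B",(183,351),(236,355)),("F",(187,252),(243,258))]]
print("centre",((a[2]+a[3])/2).round(1),((a[0]+a[1])/2).round(1),"rear to tab front", (a[2][0]-451))
t0=cv2.imread("pics/top0.png");df=cv2.absdiff(t0,np.ascontiguousarray(d["color"][:,:,::-1])).max(2)
for n,(x0,y0,x1,y1) in dict(rack=(293,175,318,203),sanit=(435,190,480,225),scanner=(155,220,215,250),dish=(390,218,460,265)).items(): print(n,(df[y0:y1,x0:x1]>40).sum())
E
```

```text
L mid [ 535.5 -206.8] ang 174.47 res 0.16
R mid [ 531.2 -256.7] ang 174.71 res 1.33
B mid [ 498.8 -227.1] ang 83.89 res 0.13
F mid [ 569.  -234.1] ang 83.26 res 0.45
centre [ 533.9 -230.6] [ 533.3 -231.8] rear to tab front 47.79889
rack 0
sanit 0
scanner 0
dish 0
```

```bash
python3 -c "
from bench import *
s=read_state();print(s['clock'],s['contact_force'].round(1));print(job_done())"
```

```text
17.0 [ 0.4  0.2 -0.2]
the job is handed in; nothing more can be done
None
```

I pressed the charger's tab down about 6 mm and the pack jumped out about 14 mm. I drew it clear, carried it to the analyser and slid it into the dovetail until it stopped. The job is handed in at 17.0 s. It reported no verdict, and I could not read the catch joint directly.

**Forces:** The wrist readings between moves stayed below 18 N overall. The highest was 15 N along the slide with 9 N downward, during the final push.

**Latched:** With the pack still gripped, a 6 N pull back on top of the ejector left it in place. After release the top view put its centre at (533.9, -230.6) mm with its axis at about -6°. That is within about 1 mm of where it stood during the pull test, so it had not sprung back.

**Surroundings:** The rack, sanitiser, scanner and dish showed no change against the first picture, and the gripper is clear of everything.

**Disagreements:** My camera estimates of the analyser's centreline differed by up to about 3 mm. The rails then guided the pack about 1.8 mm sideways of my estimated line.

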